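# Gauge the contact depth of a drive bay fixture

## Robot

A 6-joint arm with a two-finger parallel gripper is mounted at the origin on the work surface. World frame = base frame: x ahead of the robot, y to its left, z up, the work surface at z = 0. Lengths are in mm, angles in degrees, forces in N, time in s.
With the tool pointing down it reaches from about 400 to 925 mm from the base axis. Payload 12.5 kg.
Tool frame: the origin (TCP) lies midway between the tips of the shut fingers; the grasp point (between the pads) lies 19 mm behind it (env.pinch_z is the z of the grasp point in the tool frame, in mm); z points along the fingers, y is the line along which they close (so a half turn about z gives the same grasp; the last joint's range is limited). The gripper opens to 95 mm and grips with 3 to 60 N. Pads are 20 mm wide; open, the fingers measure 119 mm over their backs; the gripper's body (75 mm by 180 mm) begins 59 mm behind the grasp point.
Start: joints at [61.272, 28.126, 89.318, -0, 62.55, -6.05], TCP at [240.952, 576.705, 214.661] pointing down, gripper open.
Joint ranges: [-177.58, 177.58], [-47.91, 125.51], [2.72, 160], [-65.01, 245.01], [3.68, 167.84], [-153.87, 153.87]. Speed limits (degrees/s): [127.2, 127.2, 159.86, 180, 180, 180].

## Interface

Orientations are given as a 3x3 rotation matrix whose columns are the frame's x, y, z axes.
In Python, from cell import env gives the robot as it stands. The module is installed in compiled form; this text tells all that it offers.
- The arm moves only by the tool carry_out, never from a script. Its argument "deltas" is a list of rows, each an object of numbers: "tx", "ty", "tz": the shift along the world's x, y, z in units of 200 mm (1.0 is 200 mm); "rx", "ry", "rz": the turn, a rotation vector about the world's x, y, z in units of 180 degrees (1.0 is 180 degrees); "grip": the opening, from -1 (shut) to 1 (fully open). In form: [{"tx": .., "ty": .., "tz": .., "rx": .., "ry": .., "rz": .., "grip": ..}, ...]. A call has 1 to 10 rows; each row is the pose to reach, as a shift and turn from the pose commanded when the call began, turning the shorter way round; what a row does not reach only later rows make up. A row lasts 1/8 s, in which the tool goes at most 62.5 mm and 10.7 degrees, less where a joint would pass 70% of its speed; a pose out of reach is approached as far as the arm can. A call with a number of a shift or a turn outside -1 to 1 is refused whole. A call with a gripper value outside its range is refused whole. The fingers move at their own pace and stop on an object; the grip force is fixed at half the most. Time passes only in rows, so rows that repeat a pose let the fingers close. It gives the time, the measured TCP pose, the force, the opening and the grip force at its end, in the units of the state.
- env.get_state(): the state, without advancing time (a new reading comes with each control period).
- env.snapshot(name): name is "scene" or "top" or "wrist"; returns a dict with "image" (420x560x3 uint8, red, green, blue), "range_z" (420x560 float32, mm along the optical axis (not along the pixel's ray), 0 where there is no reading), "fx", "fy", "cx", "cy" (pixels), "D" ([k1, k2, p1, p2, k3] as OpenCV has them; the pictures are not rectified), "R" (3x3) and "t" (3): a world point X has camera coordinates R X + t; the wrist camera has in their place "hand_eye" (4x4, takes a point from camera to tool coordinates, whose origin is the TCP and whose axes are the flange's). Camera axes: x right, y down, z forward; pixel columns grow to the right and rows downward; lengths in mm; the calibration is good to about 2 mm. A picture is of the moment at which its call begins: read the wrist's pose just before it.
- env.hand_in(): hands the job in; it is judged then, once.
The state is a dict: "time_s": time; "joint_positions": joint angles; "joint_velocities": joint speeds; "joint_efforts": joint torques, N m; "tool_pos": TCP position; "orientation": TCP orientation; "force": force on the tool from outside, world axes, zero at the start; "ft_torque": the same for the moment, N m; "finger_gap": finger opening in mm; "gripper_force": force on a finger pad.
Only numpy, scipy, OpenCV 4.12 (cv2) and the standard library are available. Lean on these libraries where they do the work, as an engineer would, in place of code of your own. Each camera call takes 0.05 s, during which the arm holds its last target. There are 200 camera calls.

## Task

Slide the drive gauge across the desk, without lifting it, and push its steel blade straight into the gap under the grey bay fixture until you feel it meet the brass contact hidden inside, then ease that stiff contact back by about 5 mm, never by more than 10 mm. Leave the gauge there, flat and square in the gap, and do not disturb the other things on the desk.

Things in the scene. Friction and masses are not known exactly. Their poses are not given: they have to be found in the camera images.
- gauge: Loose drive gauge, 0.34-0.52 kg: blue heel block, white patch on top (88 long, 95 wide, 28 mm high; too wide to grip, made to be pushed), then a flat steel blade 110 long, 95 wide (last 10 mm: 85), 8 mm thick, undersides level. Origin: centre of the heel's underside; x along the blade (nose at +154 mm, heel's rear face at -44 mm, centre of mass +15 mm), y across, z up.
- gauge_nose (a point): Middle of the front edge of the gauge's blade, at half its thickness (4 mm above its underside).
- dock: Fixed bay fixture: grey ribbed box 150 wide, 146 deep, 55 mm high. Under it a level gap at desk height, 99.6 wide, 13 mm high, open towards the robot. Two orange guide wings 30 mm high stand 25 mm out before it and flare it to 130 mm. Origin: on the desk, middle of the gap's throat (below the box's front face, where the wings end); x into the gap, y across, z up.
- contact (a joint): Brass contact block hidden in the gap, 84 mm wide; the nose meets it 50 to 82 mm inside the throat, different each time: only touch tells. Value: how far it has been pushed deeper, m (0 untouched, travel 0.025). It slides stiffly (some 6 to 14 N more than the gauge alone) and stays where left. A yellow marker on the box's roof moves with it.
- ssd_a: Bystander, leave alone: grey solid state drive lying flat, 100 x 70 x 7 mm. Origin: centre of its underside.
- ssd_b: Bystander, leave alone: second grey solid state drive lying flat, 100 x 70 x 7 mm. Origin: centre of its underside.
- caddy: Bystander, leave alone: red plastic drive caddy, a shallow tray 135 x 100 x 24 mm. Origin: centre of its underside.
- heatsink: Bystander, leave alone: finned aluminium heat sink, 70 x 70 x 32 mm. Origin: centre of its underside.
- driver: Bystander, leave alone: black-handled precision screwdriver lying on its side, 170 mm long. Origin: on its underside near its middle; x towards the tip.
- screw_dish: Bystander, leave alone: low white ceramic dish, 90 mm across, 25 mm high. Origin: centre of its underside.
- mug: Bystander, leave alone: blue mug, 80 mm across, 95 mm high. Origin: centre of its underside.
Things that resemble listed ones, but are neither listed nor needed, are in the scene too. What is meant by the gauge is not turquoise, and is the smaller of those in its own colour.

How it is judged:
By the outcome, as a careful person would: the job done as asked, in the order asked, and still so for the second after the job is handed in, with the robot touching nothing.
It also fails if it takes over 67 s, if anything falls off the work surface, if the arm or the gripper's body presses on something with over 40 N, if the wrist force passes 120 N, or if a joint passes its speed limit or range.

## Working session

There is one attempt and no reset: what is moved stays moved. The work goes in short steps, Python scripts to look and compute and a tool call to move; the robot and the scene stay as the last step left them, time stands still between calls to the robot, and variables do not carry over. Pictures are saved under pics/ and viewed, at most 10 in all, crops included, and the job is handed in when it is done.

Besides the shell and the picture viewer there is one more tool, called after "Request:" as a command line: name --argument value ..., lists and objects as JSON in quotes. carry_out: Moves the arm, as the interface text tells. Shifts and turns lie within -1 to 1; 1 stands for 200 mm of shift or 180 degrees of turn. Its arguments: {"type":"object","properties":{"deltas":{"type":"array","items":{"type":"object","properties":{"tx":{"type":"number"},"ty":{"type":"number"},"tz":{"type":"number"},"rx":{"type":"number"},"ry":{"type":"number"},"rz":{"type":"number"},"grip":{"type":"number"}}}}},"required":["deltas"]}

```bash
mkdir -p pics
cat > h.py <<'E'
import numpy as np, cv2
from cell import env
def snap(n):
    s=env.get_state(); d=env.snapshot(n); 
    if 'R' not in d:
        T=np.eye(4);T[:3,:3]=np.array(s['orientation']);T[:3,3]=s['tool_pos']
        C=T@np.array(d['hand_eye']); d['R']=C[:3,:3].T; d['t']=-C[:3,:3].T@C[:3,3]
    d['K']=np.array([[d['fx'],0,d['cx']],[0,d['fy'],d['cy']],[0,0,1.]]); d['D']=np.array(d['D'],float); d['R']=np.array(d['R']);d['t']=np.array(d['t'])
    return d
def ray(d,uv):
    p=cv2.undistortPoints(np.array(uv,float).reshape(-1,1,2),d['K'],d['D']).reshape(-1,2)
    return np.c_[p,np.ones(len(p))]
def onplane(d,uv,z):
    r=ray(d,uv)@d['R']; c=-d['R'].T@d['t']; return c+r*((z-c[2])/r[:,2])[:,None]
def cloud(d):
    h,w=d['range_z'].shape; v,u=np.mgrid[:h,:w]
    P=(ray(d,np.stack([u,v],-1).reshape(-1,2))*d['range_z'].reshape(-1,1)-d['t'])@d['R']
    P[d['range_z'].ravel()==0]=np.nan
    return P.reshape(h,w,3)
def save(im,n,s=1): cv2.imwrite('pics/'+n,cv2.resize(im[...,::-1],None,fx=s,fy=s,interpolation=cv2.INTER_CUBIC))
E
python3 - <<'E'
from h import *
import pickle
D={n:snap(n) for n in('scene','top')}
pickle.dump(D,open('d.pkl','wb'))
for n in D: save(D[n]['image'],n+'.png',1.4)
print(env.get_state())
E
```

```text
{'time_s': 0.1, 'joint_positions': array([ 6.12700431e+01,  2.81613809e+01,  8.93447223e+01,  2.35035017e-04,
        6.25498958e+01, -6.04769703e+00]), 'joint_velocities': array([-0.10912274, -0.08959905, -0.13799282,  0.01824606, -0.04978514,
       -0.01611466]), 'joint_efforts': array([ 3.25752211e-03, -6.13619757e+01, -2.58608204e+01,  6.93760416e-02,
        4.69706138e-02, -1.21041489e-04]), 'tool_pos': array([240.86635164, 576.50474545, 214.12422298]), 'orientation': array([[-9.22656776e-01,  3.85621901e-01, -4.72994521e-04],
       [ 3.85622176e-01,  9.22656386e-01, -8.55297657e-04],
       [ 1.06589908e-04, -9.71543355e-04, -9.99999522e-01]]), 'force': array([-0.09914124,  0.40066282,  0.56574826]), 'ft_torque': array([0.02497876, 0.00730893, 0.01334965]), 'gripper_force': 0.0, 'finger_gap': 95.52267947920991}
```

View pics/top.png

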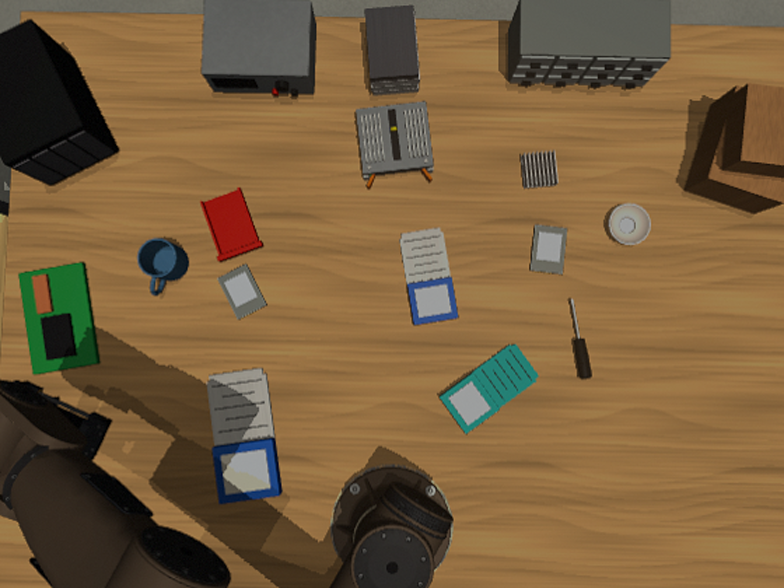

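View pics/scene.png

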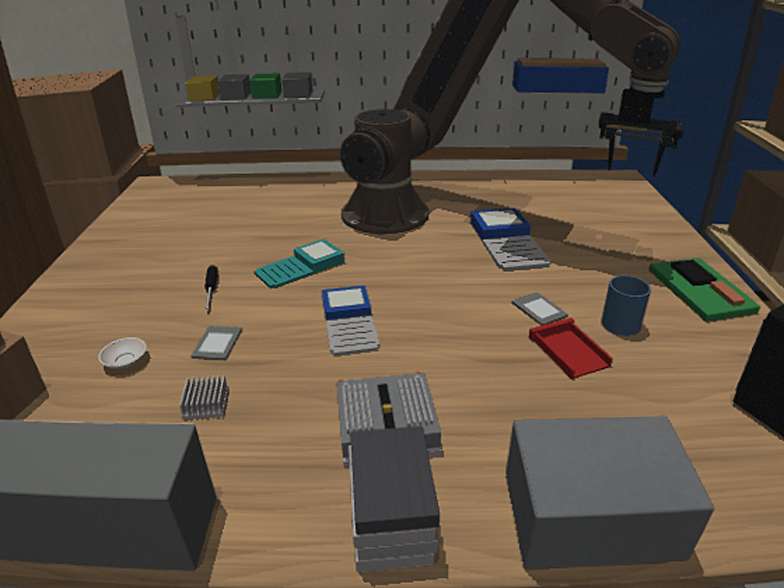

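The top view shows three gauge-like things. In the enlarged picture they are blue at (430,275), blue at (245,435) and turquoise at (488,388). The blue one at (430,275) looks like the smaller of the two blues, so I'll confirm that with measurements and a crop. The dock is at (395,140), with its wings at (370,182) and (430,175).

```bash
cat > meas.py <<'E'
from h import *
def blue(d,lo=(105,110,60),hi=(125,255,255)):
    return cv2.inRange(cv2.cvtColor(d['image'],cv2.COLOR_RGB2HSV),lo,hi)>0
def rect(P):
    r=cv2.minAreaRect(P[:,:2].astype(np.float32)); return [np.round(x,1) for x in r]
E
python3 - <<'E'
from meas import *
import pickle
D=pickle.load(open('d.pkl','rb'))
for n,d in D.items():
    P=cloud(d); m=blue(d).astype(np.uint8)
    k,l,s,c=cv2.connectedComponentsWithStats(m)
    for i in range(1,k):
        if s[i,4]>120:
            q=P[l==i]; q=q[~np.isnan(q[:,0])]
            top=q[q[:,2]>np.percentile(q[:,2],90)-6]
            print(n,s[i],c[i].round(),'zmed',np.median(q[:,2]).round(1),np.percentile(q[:,2],95).round(1),rect(top))
d=D['top'];P=cloud(d)
save(d['image'][60:240,230:400],'crop.png',3.3)
# gauge blade, dock roof
reg=P[160:235,280:330].reshape(-1,3); 
for lo,hi in((4,14),(20,36)):
    q=reg[(reg[:,2]>lo)&(reg[:,2]<hi)]; print(lo,len(q),np.median(q[:,2]),rect(q))
reg=P[65:140,245:320].reshape(-1,3)
for lo,hi in((45,62),(15,36)):
    q=reg[(reg[:,2]>lo)&(reg[:,2]<hi)]; print('dock',lo,len(q),np.median(q[:,2]),rect(q))
E
```

```text
scene [ 368   44   67   22 1125] [401.  56.] zmed 302.6 336.2 [array([-326.6,  543.2]), array([284. ,  79.9]), np.float64(76.1)]
scene [337 150  42  20 343] [358. 162.] zmed 34.1 40.4 [array([115.4, 303.5]), array([125., 128.]), np.float64(10.9)]
scene [230 204  35  25 346] [247. 218.] zmed 27.3 29.9 [array([477.2, -74.4]), array([94.5, 92. ]), np.float64(10.2)]
top [291 198  36  34 413] [308. 214.] zmed 27.6 32.7 [array([474.9, -75.4]), array([85.7, 93.1]), np.float64(10.7)]
top [152 313  48  44 581] [182. 331.] zmed 37.2 42.5 [array([113.3, 302.9]), array([114.3, 125.8]), np.float64(9.6)]
4 1122 7.70608136395774 [array([528.9, -63.5]), array([222.5, 146.9]), np.float64(1.3)]
20 948 28.010318812584295 [array([473.9, -75.8]), array([87.9, 95.2]), np.float64(10.6)]
dock 45 1721 48.74710490912961 [array([815.8,  12.8]), array([141. , 149.6]), np.float64(7.8)]
dock 15 171 27.570219707375987 [array([825.8,  14.9]), array([208. , 149.9]), np.float64(8.6)]
```

View pics/crop.png

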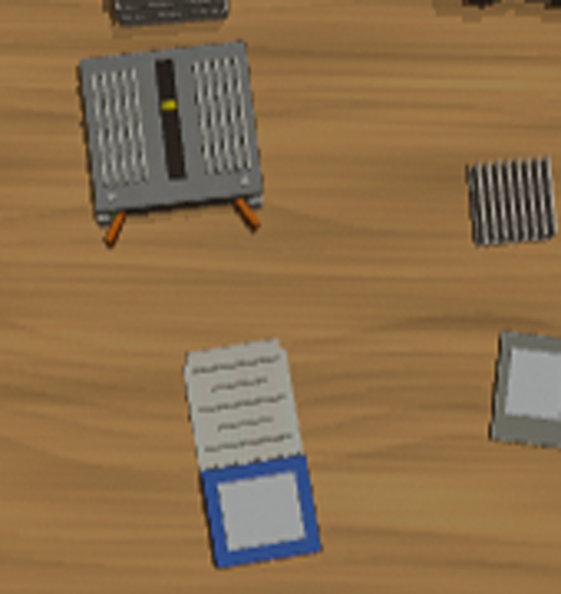

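The crop shows the chosen gauge at crop pixel (250,450). Its heel measures 88 x 95 x 28 mm with a yaw near 10.5°. The other blue one is about 125 mm wide, so this is the smaller and the right one. Next I'll plan a wrist-camera viewpoint for precision.

Run:
```python
from h import *
d=snap('wrist'); print(d['hand_eye'],d['fx'],d['fy'],d['cx'],d['cy'],d['D'])
```

```text
[[ 2.27180267e-04 -9.58479534e-01 -2.85161238e-01  8.16602905e+01]
 [ 9.99999970e-01  1.91830764e-04  1.51894415e-04  9.64136359e-01]
 [-9.08849898e-05 -2.85161264e-01  9.58479549e-01 -1.69592457e+02]
 [ 0.00000000e+00  0.00000000e+00  0.00000000e+00  1.00000000e+00]] 346.6390100827792 346.6390100827792 278.12172271491113 209.16960546711888 [-0.0044542  0.         0.         0.         0.       ]
```

Request:
carry_out --deltas '[{"tx": 0.7, "ty": -1, "tz": 0.3, "rz": 0.18}, {"tx": 0.7, "ty": -1, "tz": 0.3, "rz": 0.18}, {"tx": 0.7, "ty": -1, "tz": 0.3, "rz": 0.18}, {"tx": 0.7, "ty": -1, "tz": 0.3, "rz": 0.18}, {"tx": 0.7, "ty": -1, "tz": 0.3, "rz": 0.18}]'

```text
invalid input at $.deltas[0]: expected keys tx, ty, tz, rx, ry, rz, grip
```

Request:
carry_out --deltas '[{"tx": 0.6, "ty": -1}, {"tx": 0.6, "ty": -1}, {"tx": 0.6, "ty": -1}, {"tx": 0.6, "ty": -1}, {"tx": 0.6, "ty": -1}]'

```text
invalid input at $.deltas[0]: expected keys tx, ty, tz, rx, ry, rz, grip
```

Request:
carry_out --deltas '[{"ty": -1}, {"ty": -1}, {"ty": -1}, {"ty": -1}, {"ty": -1}, {"ty": -1}]'

```text
invalid input at $.deltas[0]: expected keys tx, ty, tz, rx, ry, rz, grip
```

Request:
carry_out --deltas '[{"tx": 0.7, "ty": -1, "tz": 0.3, "rx": 0, "ry": 0, "rz": 0.18, "grip": 0.26}, {"tx": 0.7, "ty": -1, "tz": 0.3, "rx": 0, "ry": 0, "rz": 0.18, "grip": 0.26}, {"tx": 0.7, "ty": -1, "tz": 0.3, "rx": 0, "ry": 0, "rz": 0.18, "grip": 0.26}, {"tx": 0.7, "ty": -1, "tz": 0.3, "rx": 0, "ry": 0, "rz": 0.18, "grip": 0.26}, {"tx": 0.7, "ty": -1, "tz": 0.3, "rx": 0, "ry": 0, "rz": 0.18, "grip": 0.26}]'

```text
time_s: 0.78
tool_pos: [382.7, 374.4, 275.6]
orientation: [[-0.986, -0.166, 0.001], [-0.166, 0.986, 0.001], [-0.001, 0.0, -1.0]]
force: [0.1, 0.7, 0.2]
finger_gap: 60.5
gripper_force: 0.0
```

Request:
carry_out --deltas '[{"tx": 0.6, "ty": -1, "tz": 0, "rx": 0, "ry": 0, "rz": 0, "grip": 0.26}, {"tx": 0.6, "ty": -1, "tz": 0, "rx": 0, "ry": 0, "rz": 0, "grip": 0.26}, {"tx": 0.6, "ty": -1, "tz": 0, "rx": 0, "ry": 0, "rz": 0, "grip": 0.26}, {"tx": 0.6, "ty": -1, "tz": 0, "rx": 0, "ry": 0, "rz": 0, "grip": 0.26}, {"tx": 0.6, "ty": -1, "tz": 0, "rx": 0, "ry": 0, "rz": 0, "grip": 0.26}]'

```text
time_s: 1.4
tool_pos: [502.0, 175.2, 274.0]
orientation: [[-0.986, -0.166, -0.001], [-0.166, 0.986, -0.0], [0.001, 0.0, -1.0]]
force: [-0.3, -0.3, 0.6]
finger_gap: 60.2
gripper_force: 0.0
```

Request:
carry_out --deltas '[{"tx": 0, "ty": -1, "tz": 0, "rx": 0, "ry": 0, "rz": 0, "grip": 0.26}, {"tx": 0, "ty": -1, "tz": 0, "rx": 0, "ry": 0, "rz": 0, "grip": 0.26}, {"tx": 0, "ty": -1, "tz": 0, "rx": 0, "ry": 0, "rz": 0, "grip": 0.26}, {"tx": 0, "ty": -1, "tz": 0, "rx": 0, "ry": 0, "rz": 0, "grip": 0.26}, {"tx": 0, "ty": -1, "tz": 0, "rx": 0, "ry": 0, "rz": 0, "grip": 0.26}, {"tx": 0, "ty": -1, "tz": 0, "rx": 0, "ry": 0, "rz": 0, "grip": 0.26}]'

```text
time_s: 2.15
tool_pos: [500.9, -21.6, 274.5]
orientation: [[-0.985, -0.17, -0.0], [-0.17, 0.985, 0.0], [0.0, 0.001, -1.0]]
force: [0.2, -0.7, 0.1]
finger_gap: 59.9
gripper_force: 0.0
```

Run:
```python
from meas import *
import pickle
d=snap('wrist'); pickle.dump(d,open('w.pkl','wb')); save(d['image'],'w1.png',1.4)
P=cloud(d).reshape(-1,3)
P=P[~np.isnan(P[:,0])]
B=cloud(d)[blue(d)]; B=B[(B[:,2]>20)]
print('heel blue',np.median(B[:,2]),rect(B))
u=np.array([np.cos(.185),np.sin(.185)])
g=P[(np.hypot(P[:,0]-475,P[:,1]+75)<75)&(P[:,2]>22)&(P[:,2]<34)]; print('heel',rect(g))
r=P[(abs(P[:,0]-815)<110)&(abs(P[:,1]-13)<110)&(P[:,2]>50)&(P[:,2]<60)]; print('roof',np.median(r[:,2]),rect(r))
w=P[(abs(P[:,0]-730)<40)&(abs(P[:,1]-3)<90)&(P[:,2]>15)&(P[:,2]<36)]; print('wings',rect(w),len(w))
s=env.get_state();print(s['time_s'],s['tool_pos'],s['joint_positions'],np.degrees(np.arctan2(*s['orientation'][1::-1,0])))
```

```text
heel blue 27.494726910705854 [array([474.5, -73.8]), array([86.7, 94.2]), np.float64(10.6)]
heel [array([475. , -73.5]), array([88.1, 95.2]), np.float64(10.7)]
roof 52.00082621373379 [array([768.7,   8. ]), array([ 12.2, 129.2]), np.float64(11.9)]
wings [array([742.4,   4.8]), array([ 18.3, 149.8]), np.float64(9.2)] 1092
2.2 [500.95994386 -21.61585947 274.60832755] [-1.00325547e+01  1.44416573e+01  1.01488974e+02  2.00933527e-02
  6.40808290e+01 -1.09878848e+02] -170.16249097535857
```

View pics/w1.png

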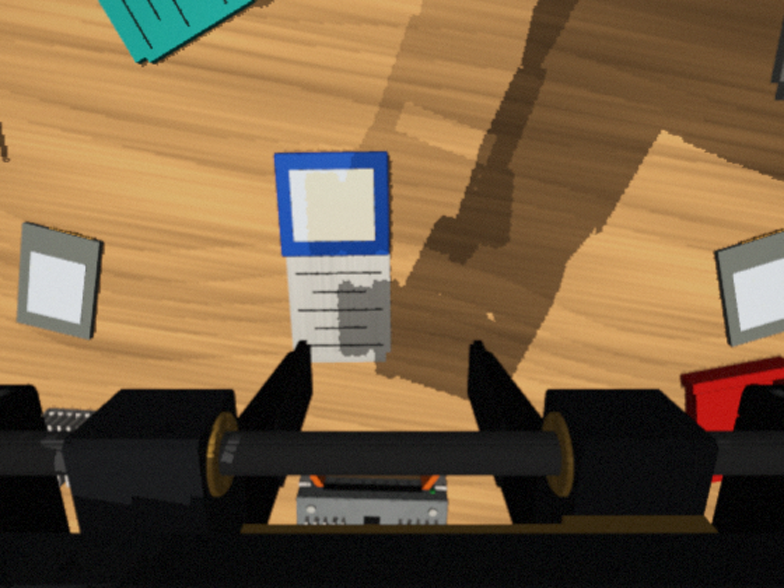

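The wrist view shows the gauge heel at (333,203), but the gripper hides the dock at (375,500). I'll move over the dock for a precise look.

Request:
carry_out --deltas '[{"tx": 1, "ty": 0.15, "tz": 0, "rx": 0, "ry": 0, "rz": 0, "grip": 0.26}, {"tx": 1, "ty": 0.15, "tz": 0, "rx": 0, "ry": 0, "rz": 0, "grip": 0.26}, {"tx": 1, "ty": 0.15, "tz": 0, "rx": 0, "ry": 0, "rz": 0, "grip": 0.26}, {"tx": 1, "ty": 0.15, "tz": 0, "rx": 0, "ry": 0, "rz": 0, "grip": 0.26}, {"tx": 1, "ty": 0.15, "tz": 0, "rx": 0, "ry": 0, "rz": 0, "grip": 0.26}]'

```text
time_s: 2.82
tool_pos: [701.3, 8.6, 273.4]
orientation: [[-0.985, -0.171, -0.001], [-0.171, 0.985, 0.0], [0.001, 0.001, -1.0]]
force: [-0.3, 1.2, 0.1]
finger_gap: 60.0
gripper_force: 0.0
```

Request:
carry_out --deltas '[{"tx": 0.6, "ty": 0, "tz": 0, "rx": 0, "ry": 0, "rz": 0, "grip": 0.26}, {"tx": 0.6, "ty": 0, "tz": 0, "rx": 0, "ry": 0, "rz": 0, "grip": 0.26}, {"tx": 0.6, "ty": 0, "tz": 0, "rx": 0, "ry": 0, "rz": 0, "grip": 0.26}, {"tx": 0.6, "ty": 0, "tz": 0, "rx": 0, "ry": 0, "rz": 0, "grip": 0.26}, {"tx": 0.6, "ty": 0, "tz": 0, "rx": 0, "ry": 0, "rz": 0, "grip": 0.26}]'

```text
time_s: 3.45
tool_pos: [819.8, 7.1, 276.3]
orientation: [[-0.986, -0.169, 0.001], [-0.169, 0.986, -0.0], [-0.001, -0.0, -1.0]]
force: [-0.3, -0.3, -0.0]
finger_gap: 60.1
gripper_force: 0.0
```

Run:
```python
from meas import *
import pickle
d=snap('wrist'); pickle.dump(d,open('w2.pkl','wb')); save(d['image'],'w2.png',1.4)
C=cloud(d);P=C.reshape(-1,3)
r=P[(abs(P[:,0]-810)<110)&(abs(P[:,1]-13)<110)&(P[:,2]>49)&(P[:,2]<62)]; print('roof',np.median(r[:,2]),rect(r),len(r))
hsv=cv2.cvtColor(d['image'],cv2.COLOR_RGB2HSV)
for n,lo,hi in(('orange',(4,150,100),(16,255,255)),('yellow',(24,140,120),(34,255,255))):
    m=cv2.inRange(hsv,lo,hi); k,l,s,c=cv2.connectedComponentsWithStats(m)
    for i in range(1,k):
        q=C[l==i]; q=q[np.hypot(q[:,0]-800,q[:,1]-10)<150]
        if s[i,4]>25 and len(q)>10: print(n,s[i],np.median(q,0).round(1),rect(q),np.percentile(q[:,2],[5,95]).round(1))
s=env.get_state();print(s['time_s'],s['tool_pos'])
```

```text
roof 54.458892935290585 [array([814. ,  14.8]), array([120.2, 144.7]), np.float64(6.0)] 2867
orange [225  90  20  24 198] [743.8 -56.9  29. ] [array([744.6, -58.8]), array([32.9, 10.8]), np.float64(39.3)] [-1.  30.7]
orange [331  92  18  24 151] [724.8  65.3  29.4] [array([725.4,  68.1]), array([11.9, 34.7]), np.float64(66.7)] [-0.5 30.8]
yellow [278 189   6   6  30] [832.8  13.   58.2] [array([834.1,  13.2]), array([5.1, 9.6]), np.float64(81.6)] [46.2 59.8]
3.5 [819.96516008   6.93862446 276.45198991]
```

View pics/w2.png

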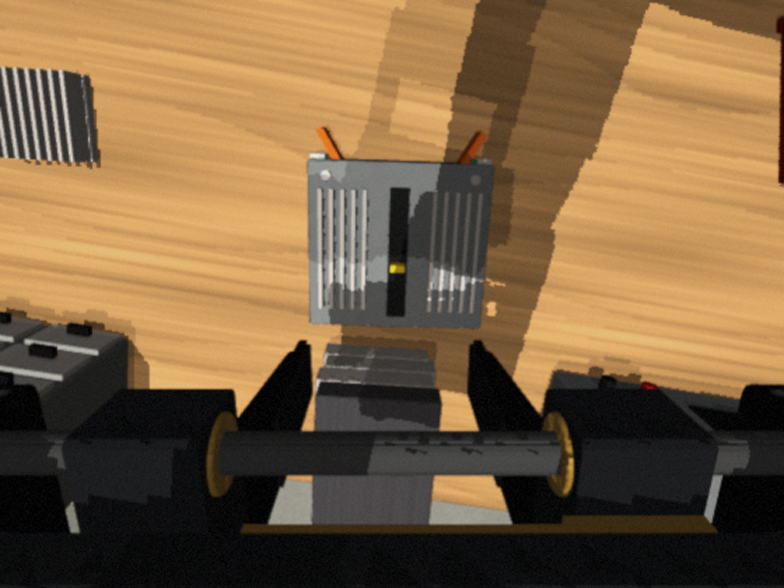

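The view shows the dock roof with corners near (308,163), (493,162), (481,328) and (310,324), the yellow marker at (398,268), and the wing tips at (322,130) and (483,135). I'll fit the roof outline to it.

```bash
cat > dock.py <<'E'
from meas import *
def dockfit(d,x=815,y=13,T=40):
    C=cloud(d); m=((C[...,2]>T)&(C[...,2]<70)&(np.hypot(C[...,0]-x,C[...,1]-y)<125)).astype(np.uint8)
    m=cv2.morphologyEx(m,cv2.MORPH_CLOSE,np.ones((7,7)));m=cv2.morphologyEx(m,cv2.MORPH_OPEN,np.ones((7,7)))
    c=max(cv2.findContours(m,cv2.RETR_EXTERNAL,cv2.CHAIN_APPROX_NONE)[0],key=cv2.contourArea).reshape(-1,2)
    W=onplane(d,c,55)[:,:2]; r=rect(W); print(r)
    # robust side-line fits
    a=np.radians(9.); u=np.array([np.cos(a),np.sin(a)]);v=np.array([-u[1],u[0]]); o=np.array([x,y])
    q=np.c_[(W-o)@u,(W-o)@v]; ce=(q.max(0)+q.min(0))/2; q-=ce; h=(np.ptp(q,axis=0))/2
    for nm,sel,i in(('left',(q[:,1]>h[1]-8)&(abs(q[:,0])<h[0]-12),0),('right',(q[:,1]<-h[1]+8)&(abs(q[:,0])<h[0]-12),0),('front',(q[:,0]<-h[0]+8)&(abs(q[:,1])<h[1]-12),1),('back',(q[:,0]>h[0]-8)&(abs(q[:,1])<h[1]-12),1)):
        f=cv2.fitLine(W[sel].astype(np.float32),cv2.DIST_HUBER,0,.01,.01).ravel(); ang=(np.degrees(np.arctan2(f[1],f[0]))+(0 if i==0 else 90)+45)%90-45
        print(nm,ang.round(2),f[2:].round(1),'n',sel.sum())
E
python3 - <<'E'
from dock import *
import pickle
d=pickle.load(open('w2.pkl','rb')); dockfit(d)
k=np.array([(308,163),(493,162),(481,328),(310,324)])/1.4; print(onplane(d,k,55).round(1))
print(onplane(d,[(398/1.4,268/1.4),(322/1.4,130/1.4),(483/1.4,135/1.4)],[57,30,30]).round(1))
dockfit(pickle.load(open('d.pkl','rb'))['top'])
dockfit(pickle.load(open('d.pkl','rb'))['scene'])
E
```

```text
[array([815.7,  14.6]), array([136.5, 146.1]), np.float64(7.9)]
left 7.86 [802.3  86. ] n 98
right 7.89 [808.9 -59.6] n 99
front 7.87 [748.7   4.4] n 114
back 7.83 [882.5  25.2] n 103
[[761.4 -65.9  55. ]
 [736.3  75.9  55. ]
 [872.4  97.4  55. ]
 [893.6 -47.9  55. ]]
[[831.8  17.7  57. ]
 [735.1 -61.7  30. ]
 [716.7  68.2  30. ]]
[array([812.4,  12.6]), array([142.4, 149. ]), np.float64(8.0)]
left 7.75 [801.8  84.8] n 40
right 7.79 [824.7 -59.3] n 39
front 8.91 [7.449e+02 1.000e-01] n 43
back 8.22 [879.1  38.9] n 43
[array([831.1,  14.8]), array([144.1, 146.5]), np.float64(7.9)]
left 8.23 [822.  86.] n 38
right 7.76 [845.3 -56.2] n 40
front 8.17 [761.8   3.7] n 53
back 7.3 [894.3  66.4] n 10
```

Dock yaw is 7.9°, its centreline lies 41 mm to the left of the gauge, and the throat is near (743, 4.5). I'll shift the gauge sideways by pushing the heel's right flank with two fingers straddling the centre of mass, then push it from behind.

Request:
carry_out --deltas '[{"tx": -0.8, "ty": -0.4, "tz": 0, "rx": 0, "ry": 0, "rz": -0.25, "grip": -0.37}, {"tx": -0.8, "ty": -0.4, "tz": 0, "rx": 0, "ry": 0, "rz": -0.25, "grip": -0.37}, {"tx": -0.8, "ty": -0.4, "tz": 0, "rx": 0, "ry": 0, "rz": -0.25, "grip": -0.37}, {"tx": -0.8, "ty": -0.4, "tz": 0, "rx": 0, "ry": 0, "rz": -0.25, "grip": -0.37}, {"tx": -0.8, "ty": -0.4, "tz": 0, "rx": 0, "ry": 0, "rz": -0.25, "grip": -0.37}, {"tx": -0.8, "ty": -0.4, "tz": 0, "rx": 0, "ry": 0, "rz": -0.25, "grip": -0.37}]'

```text
time_s: 4.25
tool_pos: [661.0, -73.0, 275.1]
orientation: [[-0.818, 0.575, 0.001], [0.575, 0.818, -0.0], [-0.001, 0.0, -1.0]]
force: [0.1, -0.6, -0.3]
finger_gap: 29.8
gripper_force: 0.0
```

Request:
carry_out --deltas '[{"tx": -0.785, "ty": -0.355, "tz": -0.6, "rx": 0, "ry": 0, "rz": -0.245, "grip": -0.37}, {"tx": -0.785, "ty": -0.355, "tz": -0.6, "rx": 0, "ry": 0, "rz": -0.245, "grip": -0.37}, {"tx": -0.785, "ty": -0.355, "tz": -0.6, "rx": 0, "ry": 0, "rz": -0.245, "grip": -0.37}, {"tx": -0.785, "ty": -0.355, "tz": -0.6, "rx": 0, "ry": 0, "rz": -0.245, "grip": -0.37}, {"tx": -0.785, "ty": -0.355, "tz": -0.6, "rx": 0, "ry": 0, "rz": -0.245, "grip": -0.37}, {"tx": -0.785, "ty": -0.355, "tz": -0.6, "rx": 0, "ry": 0, "rz": -0.245, "grip": -0.37}]'

```text
time_s: 5.0
tool_pos: [505.3, -144.2, 155.3]
orientation: [[-0.189, 0.982, 0.001], [0.982, 0.189, -0.0], [-0.001, 0.001, -1.0]]
force: [-0.4, 0.1, -0.1]
finger_gap: 29.8
gripper_force: 0.0
```

Run:
```python
from meas import *
d=snap('wrist'); C=cloud(d); B=C[blue(d)]; B=B[(B[:,2]>20)]
print(rect(B),np.median(B[:,2])); save(d['image'],'w3.png',1.4)
s=env.get_state();print(s['time_s'],s['tool_pos'],s['finger_gap'])
```

```text
[array([474.6, -73.5]), array([87.1, 93.4]), np.float64(10.7)] 27.54801589688377
5.05 [ 505.28779269 -144.08269336  155.28560779] 29.699726822161598
```

View pics/w3.png

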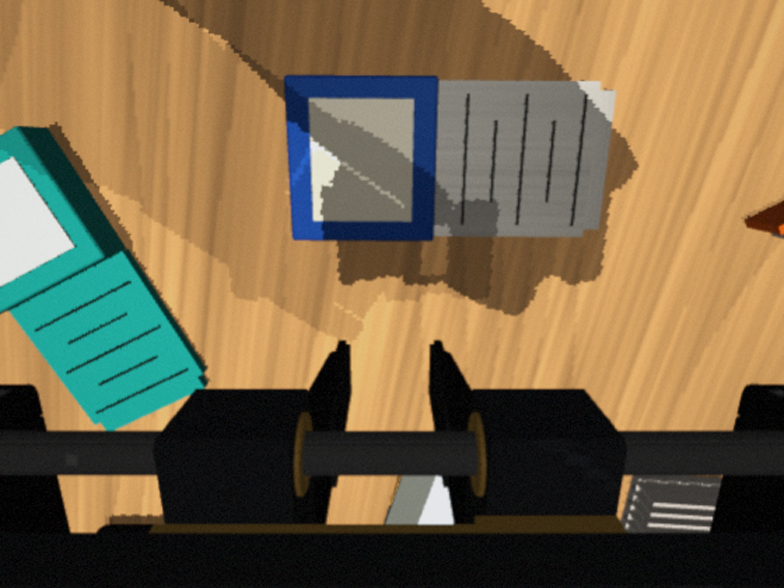

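The view shows the fingers at (345,350) and (435,350), well placed beside the heel at (365,160), with the floor clear. I'll go down and push sideways.

Request:
carry_out --deltas '[{"tx": 0, "ty": 0, "tz": -0.3, "rx": 0, "ry": 0, "rz": 0, "grip": -0.37}, {"tx": 0, "ty": 0, "tz": -0.5, "rx": 0, "ry": 0, "rz": 0, "grip": -0.37}, {"tx": 0, "ty": 0, "tz": -0.65, "rx": 0, "ry": 0, "rz": 0, "grip": -0.37}, {"tx": 0, "ty": 0, "tz": -0.72, "rx": 0, "ry": 0, "rz": 0, "grip": -0.37}, {"tx": 0, "ty": 0, "tz": -0.72, "rx": 0, "ry": 0, "rz": 0, "grip": -0.37}, {"tx": 0, "ty": 0, "tz": -0.72, "rx": 0, "ry": 0, "rz": 0, "grip": -0.37}]'

```text
time_s: 5.8
tool_pos: [504.7, -144.4, 11.7]
orientation: [[-0.185, 0.983, 0.002], [0.983, 0.185, -0.001], [-0.001, 0.002, -1.0]]
force: [0.2, 0.2, -0.3]
finger_gap: 29.8
gripper_force: 0.0
```

Request:
carry_out --deltas '[{"tx": -0.006, "ty": 0.03, "tz": 0, "rx": 0, "ry": 0, "rz": 0, "grip": -0.37}, {"tx": -0.011, "ty": 0.055, "tz": 0, "rx": 0, "ry": 0, "rz": 0, "grip": -0.37}, {"tx": -0.015, "ty": 0.075, "tz": 0, "rx": 0, "ry": 0, "rz": 0, "grip": -0.37}, {"tx": -0.018, "ty": 0.09, "tz": 0, "rx": 0, "ry": 0, "rz": 0, "grip": -0.37}, {"tx": -0.022, "ty": 0.105, "tz": 0, "rx": 0, "ry": 0, "rz": -0.001, "grip": -0.37}, {"tx": -0.026, "ty": 0.125, "tz": 0, "rx": 0, "ry": 0, "rz": -0.003, "grip": -0.37}, {"tx": -0.03, "ty": 0.145, "tz": 0, "rx": 0, "ry": 0, "rz": -0.005, "grip": -0.37}, {"tx": -0.034, "ty": 0.165, "tz": 0, "rx": 0, "ry": 0, "rz": -0.007, "grip": -0.37}, {"tx": -0.034, "ty": 0.165, "tz": 0, "rx": 0, "ry": 0, "rz": -0.007, "grip": -0.37}]'

```text
time_s: 6.92
tool_pos: [497.7, -111.4, 11.0]
orientation: [[-0.163, 0.987, 0.001], [0.987, 0.163, -0.0], [-0.001, 0.001, -1.0]]
force: [1.2, -2.8, 1.7]
finger_gap: 30.1
gripper_force: 1.4
```

Run:
```python
from meas import *
for n in('wrist','top'):
    d=snap(n); C=cloud(d); B=C[blue(d)]; B=B[(B[:,2]>20)&(B[:,2]<36)&(np.hypot(B[:,0]-475,B[:,1]+50)<110)]
    print(n,rect(B),len(B))
s=env.get_state();print(s['time_s'],s['tool_pos'],s['force'])
```

```text
wrist [array([472.7, -53.9]), array([87.2, 94.7]), np.float64(9.3)] 19725
top [array([491. , -17.9]), array([37.5, 70.3]), np.float64(62.3)] 70
7.025 [ 497.48897171 -111.41492838   10.81175476] [ 0.75772802 -2.74209648  1.8302455 ]
```

Request:
carry_out --deltas '[{"tx": -0.003, "ty": 0.02, "tz": 0, "rx": 0, "ry": 0, "rz": -0.002, "grip": -0.37}, {"tx": -0.006, "ty": 0.04, "tz": 0, "rx": 0, "ry": 0, "rz": -0.004, "grip": -0.37}, {"tx": -0.009, "ty": 0.06, "tz": 0, "rx": 0, "ry": 0, "rz": -0.006, "grip": -0.37}, {"tx": -0.012, "ty": 0.08, "tz": 0, "rx": 0, "ry": 0, "rz": -0.008, "grip": -0.37}, {"tx": -0.015, "ty": 0.1, "tz": 0, "rx": 0, "ry": 0, "rz": -0.008, "grip": -0.37}, {"tx": -0.015, "ty": 0.1, "tz": 0, "rx": 0, "ry": 0, "rz": -0.008, "grip": -0.37}, {"tx": -0.015, "ty": 0.1, "tz": 0, "rx": 0, "ry": 0, "rz": -0.008, "grip": -0.37}]'

```text
time_s: 7.9
tool_pos: [494.0, -91.2, 10.5]
orientation: [[-0.138, 0.99, -0.0], [0.99, 0.138, 0.0], [0.0, -0.0, -1.0]]
force: [1.4, -1.3, -0.3]
finger_gap: 29.6
gripper_force: 0.7
```

Run:
```python
from meas import *
d=snap('wrist'); C=cloud(d); B=C[blue(d)]; B=B[(B[:,2]>20)&(B[:,2]<36)]
r=rect(B);print(r,'lat',r[0]@[-.1374,.9905])
s=env.get_state();print(s['time_s'],s['tool_pos'],s['force'])
```

```text
[array([471. , -32.9]), array([87.3, 94.3]), np.float64(7.5)] lat -97.30285
7.95 [493.95740403 -91.21134584  10.52413173] [ 1.35881117 -1.39726285  0.9973681 ]
```

Request:
carry_out --deltas '[{"tx": 0.01, "ty": -0.07, "tz": 0, "rx": 0, "ry": 0, "rz": 0, "grip": -0.37}, {"tx": 0.02, "ty": -0.15, "tz": 0, "rx": 0, "ry": 0, "rz": 0, "grip": -0.37}, {"tx": 0.02, "ty": -0.15, "tz": 0.1, "rx": 0, "ry": 0, "rz": 0, "grip": -0.37}, {"tx": 0.02, "ty": -0.15, "tz": 0.35, "rx": 0, "ry": 0, "rz": 0, "grip": -0.37}, {"tx": 0.02, "ty": -0.15, "tz": 0.6, "rx": 0, "ry": 0, "rz": 0, "grip": -0.37}, {"tx": 0.02, "ty": -0.15, "tz": 0.6, "rx": 0, "ry": 0, "rz": 0, "grip": -0.37}]'

```text
time_s: 8.7
tool_pos: [499.4, -122.8, 133.7]
orientation: [[-0.137, 0.991, 0.006], [0.991, 0.137, -0.002], [-0.003, 0.005, -1.0]]
force: [-0.6, 0.8, -0.8]
finger_gap: 29.6
gripper_force: 0.0
```

Request:
carry_out --deltas '[{"tx": -0.466, "ty": 0.395, "tz": 0.2, "rx": 0, "ry": 0, "rz": 0.5, "grip": 0.26}, {"tx": -0.466, "ty": 0.395, "tz": 0.2, "rx": 0, "ry": 0, "rz": 0.5, "grip": 0.26}, {"tx": -0.466, "ty": 0.395, "tz": 0.2, "rx": 0, "ry": 0, "rz": 0.5, "grip": 0.26}, {"tx": -0.466, "ty": 0.395, "tz": 0.2, "rx": 0, "ry": 0, "rz": 0.5, "grip": 0.26}, {"tx": -0.466, "ty": 0.395, "tz": 0.2, "rx": 0, "ry": 0, "rz": 0.5, "grip": 0.26}, {"tx": -0.466, "ty": 0.395, "tz": 0.2, "rx": 0, "ry": 0, "rz": 0.5, "grip": 0.26}, {"tx": -0.466, "ty": 0.395, "tz": 0.2, "rx": 0, "ry": 0, "rz": 0.5, "grip": 0.26}, {"tx": -0.466, "ty": 0.395, "tz": 0.2, "rx": 0, "ry": 0, "rz": 0.5, "grip": 0.26}, {"tx": -0.466, "ty": 0.395, "tz": 0.2, "rx": 0, "ry": 0, "rz": 0.5, "grip": 0.26}, {"tx": -0.466, "ty": 0.395, "tz": 0.2, "rx": 0, "ry": 0, "rz": 0.5, "grip": 0.26}]'

```text
time_s: 9.95
tool_pos: [404.7, -42.7, 169.9]
orientation: [[-0.991, -0.137, -0.001], [-0.137, 0.991, 0.0], [0.001, 0.001, -1.0]]
force: [-0.1, -0.3, 0.1]
finger_gap: 59.9
gripper_force: 0.0
```

```bash
cat > gl.py <<'E'
from meas import *
def gauge(names=('wrist','top'),c=(471,-33)):
    for n in names:
        d=snap(n); C=cloud(d); B=C[(C[...,2]>20)&(C[...,2]<34)&(np.hypot(C[...,0]-c[0],C[...,1]-c[1])<75)]
        r=rect(B); print(n,r,len(B),'lat',r[0]@[-.1374,.9905])
    s=env.get_state();print(s['time_s'],s['tool_pos'],s['force'],np.degrees(np.arctan2(*s['orientation'][1::-1,0])),s['joint_positions'].round())
E
python3 - <<'E'
from gl import *
gauge()
E
```

```text
wrist [array([470.4, -32.9]), array([87.8, 95.2]), np.float64(7.8)] 7954 lat -97.22041
top [array([480.2, -33.6]), array([68.3, 94.8]), np.float64(8.7)] 336 lat -99.26028
10.05 [404.7881463  -42.5851629  170.17635691] [ 0.00964593 -0.99283354  0.25148791] -172.20856757616156 [ -15.   14.  121.    0.   45. -113.]
```

Request:
carry_out --deltas '[{"tx": 0, "ty": 0, "tz": -0.3, "rx": 0, "ry": 0, "rz": 0, "grip": 0.26}, {"tx": 0, "ty": 0, "tz": -0.58, "rx": 0, "ry": 0, "rz": 0, "grip": 0.26}, {"tx": 0, "ty": 0, "tz": -0.74, "rx": 0, "ry": 0, "rz": 0, "grip": 0.26}, {"tx": 0, "ty": 0, "tz": -0.8, "rx": 0, "ry": 0, "rz": 0, "grip": 0.26}, {"tx": 0, "ty": 0, "tz": -0.8, "rx": 0, "ry": 0, "rz": 0, "grip": 0.26}, {"tx": 0, "ty": 0, "tz": -0.8, "rx": 0, "ry": 0, "rz": 0, "grip": 0.26}]'

```text
time_s: 10.8
tool_pos: [405.5, -42.5, 11.6]
orientation: [[-0.99, -0.138, 0.002], [-0.138, 0.99, -0.0], [-0.002, -0.001, -1.0]]
force: [0.1, -0.3, -0.4]
finger_gap: 59.7
gripper_force: 0.0
```

Request:
carry_out --deltas '[{"tx": 0.03, "ty": 0.004, "tz": 0, "rx": 0, "ry": 0, "rz": 0, "grip": 0.26}, {"tx": 0.059, "ty": 0.008, "tz": 0, "rx": 0, "ry": 0, "rz": 0, "grip": 0.26}, {"tx": 0.084, "ty": 0.012, "tz": 0, "rx": 0, "ry": 0, "rz": 0, "grip": 0.26}, {"tx": 0.124, "ty": 0.017, "tz": 0, "rx": 0, "ry": 0, "rz": 0, "grip": 0.26}, {"tx": 0.173, "ty": 0.024, "tz": 0, "rx": 0, "ry": 0, "rz": 0, "grip": 0.26}, {"tx": 0.238, "ty": 0.033, "tz": 0, "rx": 0, "ry": 0, "rz": 0, "grip": 0.26}, {"tx": 0.307, "ty": 0.042, "tz": 0, "rx": 0, "ry": 0, "rz": 0, "grip": 0.26}, {"tx": 0.376, "ty": 0.052, "tz": 0, "rx": 0, "ry": 0, "rz": 0, "grip": 0.26}, {"tx": 0.446, "ty": 0.062, "tz": 0, "rx": 0, "ry": 0, "rz": 0, "grip": 0.26}, {"tx": 0.446, "ty": 0.062, "tz": 0, "rx": 0, "ry": 0, "rz": 0, "grip": 0.26}]'

```text
time_s: 12.05
tool_pos: [495.0, -29.7, 10.9]
orientation: [[-0.99, -0.138, 0.001], [-0.138, 0.99, -0.0], [-0.001, -0.0, -1.0]]
force: [0.2, 0.6, 0.2]
finger_gap: 60.1
gripper_force: 0.0
```

Run:
```python
from gl import *
gauge(c=(548,-22))
d=snap('wrist'); C=cloud(d); B=C[blue(d)]; print(rect(B[(B[:,2]>20)&(B[:,2]<34)]))
```

```text
wrist [array([517.2, -25.2]), array([70. , 92.7]), np.float64(7.9)] 8071 lat -96.02388
top [array([575.5, -22.2]), array([54.5, 91.4]), np.float64(21.7)] 203 lat -101.0628
12.15 [494.18415235 -29.81053087  10.80087507] [-0.20933381  0.15216181  1.11827612] -172.0659100417056 [ -11.   36.  117.    0.   26. -109.]
[array([528.3, -23.8]), array([44.7, 92.5]), np.float64(7.9)]
```

Request:
carry_out --deltas '[{"tx": 0.025, "ty": 0.0034, "tz": 0, "rx": 0, "ry": 0, "rz": 0, "grip": 0.26}, {"tx": 0.05, "ty": 0.0069, "tz": 0, "rx": 0, "ry": 0, "rz": 0, "grip": 0.26}, {"tx": 0.075, "ty": 0.0103, "tz": 0, "rx": 0, "ry": 0, "rz": 0, "grip": 0.26}, {"tx": 0.1, "ty": 0.0138, "tz": 0, "rx": 0, "ry": 0, "rz": 0, "grip": 0.26}, {"tx": 0.125, "ty": 0.0172, "tz": 0, "rx": 0, "ry": 0, "rz": 0, "grip": 0.26}, {"tx": 0.15, "ty": 0.0206, "tz": 0, "rx": 0, "ry": 0, "rz": 0, "grip": 0.26}]'

```text
time_s: 12.95
tool_pos: [522.8, -25.6, 10.7]
orientation: [[-0.99, -0.138, -0.003], [-0.138, 0.99, 0.001], [0.003, 0.001, -1.0]]
force: [-8.1, -1.4, 7.0]
finger_gap: 60.0
gripper_force: 3.9
```

Request:
carry_out --deltas '[{"tx": 0.02, "ty": 0.0028, "tz": 0, "rx": 0, "ry": 0, "rz": 0, "grip": 0.26}, {"tx": 0.04, "ty": 0.0055, "tz": 0, "rx": 0, "ry": 0, "rz": 0, "grip": 0.26}, {"tx": 0.06, "ty": 0.0083, "tz": 0, "rx": 0, "ry": 0, "rz": 0, "grip": 0.26}, {"tx": 0.08, "ty": 0.011, "tz": 0, "rx": 0, "ry": 0, "rz": 0, "grip": 0.26}]'

```text
time_s: 13.45
tool_pos: [538.7, -23.5, 10.7]
orientation: [[-0.99, -0.138, -0.003], [-0.138, 0.99, 0.0], [0.003, 0.001, -1.0]]
force: [-7.9, -2.1, 6.3]
finger_gap: 60.0
gripper_force: 4.0
```

```bash
cat >> gl.py <<'E'
def look(c):
    d=snap('wrist'); C=cloud(d); B=C[blue(d)]; B=B[(B[:,2]>20)&(B[:,2]<34)]; r=rect(B); print(r,'lat',r[0]@[-.1374,.9905],'rear u',np.percentile(B@[.9905,.1374,0],1))
    for n in('top','scene'):
        d=snap(n); m=cv2.inRange(cv2.cvtColor(d['image'],cv2.COLOR_RGB2HSV),(24,120,100),(34,255,255)); C=cloud(d)
        near=(np.hypot(C[...,0]-825,C[...,1]-14)<70); w=m*near
        mm=cv2.moments((w>0).astype(np.uint8)); 
        if mm['m00']: p=(mm['m10']/mm['m00'],mm['m01']/mm['m00']); X=onplane(d,[p],57)[0]; print(n,'marker',np.round(p,2),X.round(1),'u',(X@[.9905,.1374,0]).round(2),mm['m00'])
    s=env.get_state();print(s['time_s'],s['tool_pos'],s['force'],'u',s['tool_pos']@[.9905,.1374,0])
E
python3 - <<'E'
from gl import *
look(0)
import pickle
D=pickle.load(open('d.pkl','rb'))
E
```

```text
[array([571.9, -17.7]), array([46.1, 92.3]), np.float64(7.9)] lat -96.11091 rear u 541.5696070956956
top marker [280.7  91.2] [833.5  15.2  57. ] u 827.62 10.0
13.6 [539.48894972 -23.4830175   10.67916031] [-4.68528684  0.59233926  4.38296307] u 531.1372380948468
```

Request:
carry_out --deltas '[{"tx": 0.02, "ty": 0.0028, "tz": 0, "rx": 0, "ry": 0, "rz": 0, "grip": 0.26}, {"tx": 0.04, "ty": 0.0055, "tz": 0, "rx": 0, "ry": 0, "rz": 0, "grip": 0.26}, {"tx": 0.06, "ty": 0.0083, "tz": 0, "rx": 0, "ry": 0, "rz": 0, "grip": 0.26}, {"tx": 0.08, "ty": 0.011, "tz": 0, "rx": 0, "ry": 0, "rz": 0, "grip": 0.26}, {"tx": 0.1, "ty": 0.0138, "tz": 0, "rx": 0, "ry": 0, "rz": 0, "grip": 0.26}]'

```text
time_s: 14.22
tool_pos: [559.2, -20.8, 10.6]
orientation: [[-0.99, -0.138, -0.002], [-0.138, 0.99, 0.0], [0.002, 0.001, -1.0]]
force: [-6.3, 0.0, 4.9]
finger_gap: 59.9
gripper_force: 3.5
```

Request:
carry_out --deltas '[{"tx": 0.02, "ty": 0.0028, "tz": 0, "rx": 0, "ry": 0, "rz": 0, "grip": 0.26}, {"tx": 0.04, "ty": 0.0055, "tz": 0, "rx": 0, "ry": 0, "rz": 0, "grip": 0.26}, {"tx": 0.06, "ty": 0.0083, "tz": 0, "rx": 0, "ry": 0, "rz": 0, "grip": 0.26}, {"tx": 0.08, "ty": 0.011, "tz": 0, "rx": 0, "ry": 0, "rz": 0, "grip": 0.26}]'

```text
time_s: 14.72
tool_pos: [575.2, -18.6, 10.7]
orientation: [[-0.99, -0.138, -0.003], [-0.138, 0.99, 0.0], [0.002, 0.001, -1.0]]
force: [-7.5, -1.1, 5.2]
finger_gap: 59.9
gripper_force: 3.6
```

Run:
```python
from gl import *
look(0)
d=env.snapshot('scene'); save(np.array(d['image'])[180:340,190:360],'s2.png',3.5)
import pickle
a=pickle.load(open('d.pkl','rb'))['scene']
for q in(a,d):
    im=np.array(q['image'])[255:325,240:320].astype(int); y=np.argwhere((im[...,0]>im[...,2]*2+20)&(im[...,1]>im[...,2]*1.7+15)); print(len(y),y.mean(0)+[255,240])
```

```text
[array([608.4, -12.5]), array([46.2, 92.4]), np.float64(7.4)] lat -95.97540999999998 rear u 578.1904032162132
top marker [280.91  91.27] [833.2  14.6  57. ] u 827.34 11.0
scene marker [273. 290.] [831.8   9.4  57. ] u 825.17 1.0
14.875 [575.85262135 -18.54046182  10.61819376] [-4.91417102  0.60592271  2.81991739] u 567.8345619913922
34 [290.61764706 276.52941176]
36 [290.63888889 276.55555556]
```

View pics/s2.png

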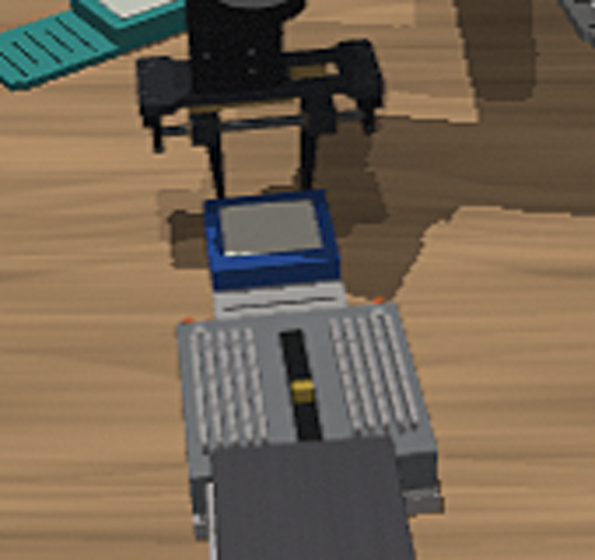

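The scene view shows the blade in the gap (crop 280,300) and the yellow marker at (303,390), unmoved. From here I'll feel forward in small steps.

Request:
carry_out --deltas '[{"tx": 0.012, "ty": 0.0017, "tz": 0, "rx": 0, "ry": 0, "rz": 0, "grip": 0.26}, {"tx": 0.024, "ty": 0.0034, "tz": 0, "rx": 0, "ry": 0, "rz": 0, "grip": 0.26}, {"tx": 0.036, "ty": 0.005, "tz": 0, "rx": 0, "ry": 0, "rz": 0, "grip": 0.26}]'

```text
time_s: 15.3
tool_pos: [582.7, -17.6, 10.6]
orientation: [[-0.99, -0.138, -0.002], [-0.138, 0.99, 0.0], [0.002, 0.0, -1.0]]
force: [-6.4, -1.2, 5.0]
finger_gap: 60.5
gripper_force: 3.3
```

Request:
carry_out --deltas '[{"tx": 0.006, "ty": 0.0008, "tz": 0, "rx": 0, "ry": 0, "rz": 0, "grip": 0.26}, {"tx": 0.012, "ty": 0.0017, "tz": 0, "rx": 0, "ry": 0, "rz": 0, "grip": 0.26}]'

```text
time_s: 15.55
tool_pos: [585.0, -17.3, 10.6]
orientation: [[-0.99, -0.138, -0.002], [-0.138, 0.99, 0.0], [0.002, 0.0, -1.0]]
force: [-7.4, -1.1, 3.6]
finger_gap: 59.9
gripper_force: 3.3
```

Request:
carry_out --deltas '[{"tx": 0.006, "ty": 0.0008, "tz": 0, "rx": 0, "ry": 0, "rz": 0, "grip": 0.26}, {"tx": 0.012, "ty": 0.0017, "tz": 0, "rx": 0, "ry": 0, "rz": 0, "grip": 0.26}]'

```text
time_s: 15.8
tool_pos: [587.4, -17.0, 10.6]
orientation: [[-0.99, -0.138, -0.002], [-0.138, 0.99, 0.0], [0.002, 0.0, -1.0]]
force: [-6.1, -1.9, 4.9]
finger_gap: 59.8
gripper_force: 3.2
```

Request:
carry_out --deltas '[{"tx": 0.006, "ty": 0.0008, "tz": 0, "rx": 0, "ry": 0, "rz": 0, "grip": 0.26}, {"tx": 0.012, "ty": 0.0017, "tz": 0, "rx": 0, "ry": 0, "rz": 0, "grip": 0.26}]'

```text
time_s: 16.05
tool_pos: [589.8, -16.6, 10.6]
orientation: [[-0.99, -0.138, -0.002], [-0.138, 0.99, 0.0], [0.002, 0.0, -1.0]]
force: [-7.0, -0.8, 4.5]
finger_gap: 59.9
gripper_force: 3.3
```

Request:
carry_out --deltas '[{"tx": 0.006, "ty": 0.0008, "tz": 0, "rx": 0, "ry": 0, "rz": 0, "grip": 0.26}, {"tx": 0.012, "ty": 0.0017, "tz": 0, "rx": 0, "ry": 0, "rz": 0, "grip": 0.26}]'

```text
time_s: 16.3
tool_pos: [592.2, -16.3, 10.7]
orientation: [[-0.99, -0.138, -0.002], [-0.138, 0.99, 0.0], [0.001, 0.0, -1.0]]
force: [-5.7, -0.6, 4.4]
finger_gap: 59.5
gripper_force: 3.3
```

Request:
carry_out --deltas '[{"tx": 0.006, "ty": 0.0008, "tz": 0, "rx": 0, "ry": 0, "rz": 0, "grip": 0.26}, {"tx": 0.012, "ty": 0.0017, "tz": 0, "rx": 0, "ry": 0, "rz": 0, "grip": 0.26}]'

```text
time_s: 16.55
tool_pos: [594.6, -15.9, 10.6]
orientation: [[-0.99, -0.138, -0.002], [-0.138, 0.99, 0.0], [0.002, 0.0, -1.0]]
force: [-6.8, -1.7, 5.1]
finger_gap: 60.0
gripper_force: 3.3
```

Request:
carry_out --deltas '[{"tx": 0.006, "ty": 0.0008, "tz": 0, "rx": 0, "ry": 0, "rz": 0, "grip": 0.26}, {"tx": 0.012, "ty": 0.0017, "tz": 0, "rx": 0, "ry": 0, "rz": 0, "grip": 0.26}]'

```text
time_s: 16.8
tool_pos: [597.0, -15.6, 10.6]
orientation: [[-0.99, -0.138, -0.002], [-0.138, 0.99, 0.0], [0.001, 0.0, -1.0]]
force: [-6.4, -0.2, 5.3]
finger_gap: 60.0
gripper_force: 3.3
```

Request:
carry_out --deltas '[{"tx": 0.006, "ty": 0.0008, "tz": 0, "rx": 0, "ry": 0, "rz": 0, "grip": 0.26}, {"tx": 0.012, "ty": 0.0017, "tz": 0, "rx": 0, "ry": 0, "rz": 0, "grip": 0.26}]'

```text
time_s: 17.05
tool_pos: [599.4, -15.3, 10.6]
orientation: [[-0.99, -0.138, -0.002], [-0.138, 0.99, 0.0], [0.002, 0.0, -1.0]]
force: [-6.4, -0.7, 5.4]
finger_gap: 59.6
gripper_force: 3.3
```

Request:
carry_out --deltas '[{"tx": 0.006, "ty": 0.0008, "tz": 0, "rx": 0, "ry": 0, "rz": 0, "grip": 0.26}, {"tx": 0.012, "ty": 0.0017, "tz": 0, "rx": 0, "ry": 0, "rz": 0, "grip": 0.26}]'

```text
time_s: 17.3
tool_pos: [601.8, -15.0, 10.7]
orientation: [[-0.99, -0.138, -0.002], [-0.138, 0.99, 0.0], [0.001, 0.0, -1.0]]
force: [-6.6, -1.1, 4.6]
finger_gap: 59.6
gripper_force: 3.3
```

Request:
carry_out --deltas '[{"tx": 0.006, "ty": 0.0008, "tz": 0, "rx": 0, "ry": 0, "rz": 0, "grip": 0.26}, {"tx": 0.012, "ty": 0.0017, "tz": 0, "rx": 0, "ry": 0, "rz": 0, "grip": 0.26}]'

```text
time_s: 17.55
tool_pos: [604.2, -14.6, 10.6]
orientation: [[-0.99, -0.138, -0.002], [-0.138, 0.99, 0.0], [0.002, 0.0, -1.0]]
force: [-6.7, -0.9, 4.2]
finger_gap: 59.8
gripper_force: 3.3
```

Request:
carry_out --deltas '[{"tx": 0.006, "ty": 0.0008, "tz": 0, "rx": 0, "ry": 0, "rz": 0, "grip": 0.26}, {"tx": 0.012, "ty": 0.0017, "tz": 0, "rx": 0, "ry": 0, "rz": 0, "grip": 0.26}]'

```text
time_s: 17.8
tool_pos: [606.6, -14.3, 10.6]
orientation: [[-0.99, -0.138, -0.002], [-0.138, 0.99, 0.0], [0.002, 0.0, -1.0]]
force: [-6.3, -0.9, 4.2]
finger_gap: 59.8
gripper_force: 3.3
```

```bash
cat > mk.py <<'E'
from gl import *
import pickle
look(0)
d=env.snapshot('scene')
a=pickle.load(open('d.pkl','rb'))['scene']
for q in(a,d):
    im=np.array(q['image'])[255:325,240:320].astype(int); w=np.clip(np.minimum(im[...,0],im[...,1])-im[...,2]-15,0,None)*((im[...,0]>im[...,2]*1.6+15)); y,x=np.mgrid[255:325,240:320]; print((w>0).sum(),(w*y).sum()/w.sum(),(w*x).sum()/w.sum())
E
python3 mk.py
```

```text
[array([639.5,  -8.4]), array([46.9, 92.2]), np.float64(8.0)] lat -96.1875 rear u 609.7822404639172
top marker [280.91  91.27] [833.2  14.6  57. ] u 827.34 11.0
scene marker [277. 289.] [828.8  18.1  57. ] u 823.4 1.0
17.95 [606.83443276 -14.2580376   10.62176846] [-4.51891946 -1.16722935  4.16305667] u 599.1104512830295
80 286.4495289367429 275.30641543292955
98 288.70305206463195 274.0014362657092
```

Request:
carry_out --deltas '[{"tx": 0.006, "ty": 0.0008, "tz": 0, "rx": 0, "ry": 0, "rz": 0, "grip": 0.26}, {"tx": 0.012, "ty": 0.0017, "tz": 0, "rx": 0, "ry": 0, "rz": 0, "grip": 0.26}]'

```text
time_s: 18.25
tool_pos: [609.0, -13.9, 10.6]
orientation: [[-0.99, -0.138, -0.002], [-0.138, 0.99, 0.0], [0.002, 0.0, -1.0]]
force: [-5.7, -0.4, 4.1]
finger_gap: 60.2
gripper_force: 3.3
```

Request:
carry_out --deltas '[{"tx": 0.006, "ty": 0.0008, "tz": 0, "rx": 0, "ry": 0, "rz": 0, "grip": 0.26}, {"tx": 0.012, "ty": 0.0017, "tz": 0, "rx": 0, "ry": 0, "rz": 0, "grip": 0.26}]'

```text
time_s: 18.5
tool_pos: [611.4, -13.6, 10.6]
orientation: [[-0.99, -0.138, -0.002], [-0.138, 0.99, 0.0], [0.002, 0.0, -1.0]]
force: [-6.7, -0.4, 4.1]
finger_gap: 60.0
gripper_force: 3.3
```

Request:
carry_out --deltas '[{"tx": 0.006, "ty": 0.0008, "tz": 0, "rx": 0, "ry": 0, "rz": 0, "grip": 0.26}, {"tx": 0.012, "ty": 0.0017, "tz": 0, "rx": 0, "ry": 0, "rz": 0, "grip": 0.26}]'

```text
time_s: 18.75
tool_pos: [613.8, -13.3, 10.6]
orientation: [[-0.99, -0.138, -0.002], [-0.138, 0.99, 0.0], [0.002, 0.0, -1.0]]
force: [-7.0, -0.5, 4.8]
finger_gap: 60.0
gripper_force: 3.3
```

Request:
carry_out --deltas '[{"tx": 0.006, "ty": 0.0008, "tz": 0, "rx": 0, "ry": 0, "rz": 0, "grip": 0.26}, {"tx": 0.012, "ty": 0.0017, "tz": 0, "rx": 0, "ry": 0, "rz": 0, "grip": 0.26}]'

```text
time_s: 19.0
tool_pos: [614.8, -13.1, 10.6]
orientation: [[-0.99, -0.138, -0.005], [-0.138, 0.99, 0.0], [0.005, 0.001, -1.0]]
force: [-16.4, -4.4, 11.8]
finger_gap: 60.1
gripper_force: 8.6
```

Contact felt: the force rose from about 7 to 17 N at TCP x ≈ 614.5. Now I'll ease it back.

Request:
carry_out --deltas '[{"tx": 0.005, "ty": 0.0007, "tz": 0, "rx": 0, "ry": 0, "rz": 0, "grip": 0.26}, {"tx": 0.01, "ty": 0.0014, "tz": 0, "rx": 0, "ry": 0, "rz": 0, "grip": 0.26}, {"tx": 0.01, "ty": 0.0014, "tz": 0, "rx": 0, "ry": 0, "rz": 0, "grip": 0.26}]'

```text
time_s: 19.38
tool_pos: [616.3, -12.8, 10.6]
orientation: [[-0.99, -0.138, -0.006], [-0.138, 0.99, 0.0], [0.006, 0.001, -1.0]]
force: [-16.1, -2.4, 11.6]
finger_gap: 59.9
gripper_force: 8.1
```

```bash
sed -i '/^d=env/,$d' mk.py
cat >> mk.py <<'E'
d=env.snapshot('scene'); im=np.array(d['image'])[255:325,240:320].astype(int); y=np.argwhere((im[...,0]>im[...,2]*2+20)&(im[...,1]>im[...,2]*1.7+15)); print(len(y),y.mean(0)+[255,240])
E
python3 mk.py
```

```text
[array([649.1,  -6.9]), array([46.7, 92.5]), np.float64(7.9)] lat -96.02079 rear u 619.6522216526947
top marker [280.5  91. ] [834.   15.8  57. ] u 828.28 12.0
scene marker [278. 289.] [828.8  20.2  57. ] u 823.73 1.0
19.525 [616.23452331 -12.75255726  10.62439588] [-16.85894927  -3.26517809  11.9946871 ] u 608.6280939741578
34 [291.64705882 275.91176471]
```

Request:
carry_out --deltas '[{"tx": 0.005, "ty": 0.0007, "tz": 0, "rx": 0, "ry": 0, "rz": 0, "grip": 0.26}, {"tx": 0.01, "ty": 0.0014, "tz": 0, "rx": 0, "ry": 0, "rz": 0, "grip": 0.26}, {"tx": 0.015, "ty": 0.0021, "tz": 0, "rx": 0, "ry": 0, "rz": 0, "grip": 0.26}, {"tx": 0.015, "ty": 0.0021, "tz": 0, "rx": 0, "ry": 0, "rz": 0, "grip": 0.26}]'

```text
time_s: 20.08
tool_pos: [619.3, -12.3, 10.6]
orientation: [[-0.99, -0.138, -0.006], [-0.138, 0.99, 0.0], [0.006, 0.001, -1.0]]
force: [-16.5, -3.3, 11.1]
finger_gap: 59.7
gripper_force: 8.1
```

```bash
python3 mk.py
python3 - <<'E'
from h import *
d=snap('scene'); print(onplane(d,[(276.5,290.6),(276,291.65),(275.7,293.2)],57)@[.9905,.1374,0])
E
```

```text
[array([651.8,  -6.3]), array([46.8, 92.7]), np.float64(7.9)] lat -95.79746999999999 rear u 622.6217473413126
top marker [280.5  90. ] [837.   15.9  57. ] u 831.25 12.0
scene marker [278. 290.] [831.9  20.3  57. ] u 826.83 1.0
20.225 [619.28914669 -12.30821251  10.64448932] [-16.05952039  -2.77743639  10.91687321] u 611.7147514019734
34 [291.73529412 277.05882353]
[828.18246948 831.24276624 835.87189345]
```

About 5 mm of displacement: the TCP advanced 4.5 to 5.5 mm past contact and the marker moved about 4 mm. I'll retreat straight back, lift clear and check.

Request:
carry_out --deltas '[{"tx": -0.01, "ty": -0.0014, "tz": 0, "rx": 0, "ry": 0, "rz": 0, "grip": 0.26}, {"tx": -0.03, "ty": -0.0041, "tz": 0, "rx": 0, "ry": 0, "rz": 0, "grip": 0.26}, {"tx": -0.1, "ty": -0.0138, "tz": 0, "rx": 0, "ry": 0, "rz": 0, "grip": 0.26}, {"tx": -0.2, "ty": -0.0275, "tz": 0, "rx": 0, "ry": 0, "rz": 0, "grip": 0.26}, {"tx": -0.25, "ty": -0.034, "tz": 0.2, "rx": 0, "ry": 0, "rz": 0, "grip": 0.26}, {"tx": -0.25, "ty": -0.034, "tz": 0.5, "rx": 0, "ry": 0, "rz": 0, "grip": 0.26}, {"tx": -0.25, "ty": -0.034, "tz": 0.8, "rx": 0, "ry": 0, "rz": 0, "grip": 0.26}, {"tx": -0.25, "ty": -0.034, "tz": 1, "rx": 0, "ry": 0, "rz": 0, "grip": 0.26}, {"tx": -0.25, "ty": -0.034, "tz": 1, "rx": 0, "ry": 0, "rz": 0, "grip": 0.26}, {"tx": -0.25, "ty": -0.034, "tz": 1, "rx": 0, "ry": 0, "rz": 0, "grip": 0.26}]'

```text
time_s: 21.58
tool_pos: [571.2, -18.9, 209.8]
orientation: [[-0.99, -0.138, -0.001], [-0.138, 0.99, 0.0], [0.001, 0.0, -1.0]]
force: [0.3, 0.8, -0.9]
finger_gap: 59.9
gripper_force: 0.0
```

```bash
python3 - <<'E'
from gl import *
import pickle
gauge(c=(662,-6))
d=snap('wrist');C=cloud(d); B=C[blue(d)]; B=B[(B[:,2]>20)&(B[:,2]<34)]; print(rect(B),np.percentile(B[:,2],[5,50,95]))
a=pickle.load(open('d.pkl','rb'))['top']['image'];b=snap('top')['image']
save(np.hstack([b]),'top2.png',1.4)
E
python3 mk.py
```

```text
wrist [array([671.4,  -4.2]), array([83.5, 94.9]), np.float64(8.0)] 5766 lat -96.41045999999999
top [array([718. , -36.3]), array([24.2,  6.1]), np.float64(88.6)] 17 lat -134.60835
21.675 [571.25754056 -18.93081608 209.21081175] [0.36590414 0.31931711 0.02390909] -172.07995684855095 [  -9.   24.   97.    0.   59. -106.]
[array([671.1,  -4.7]), array([82.5, 93.5]), np.float64(8.2)] [26.08769162 27.50772539 28.71647933]
[array([671.1,  -4.6]), array([82.7, 93.3]), np.float64(7.8)] lat -96.76544 rear u 623.2965407996448
top marker [280.69  90.  ] [837.   15.3  57. ] u 831.19 13.0
scene marker [277. 292.] [838.1  18.1  57. ] u 832.64 1.0
21.925 [571.83207502 -18.96072217 209.9874975 ] [-0.25670578 -1.2758005  -0.06347716] u 563.7944670781861
32 [291.625   276.96875]
```

View pics/top2.png

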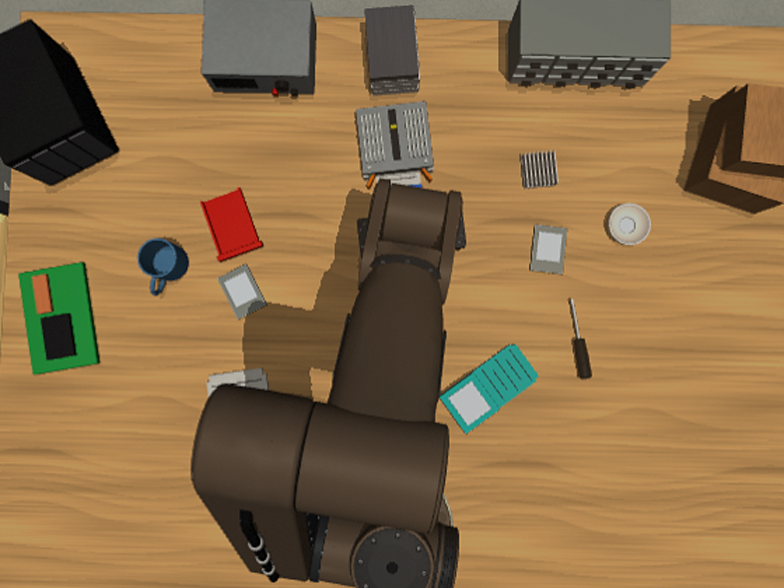

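The top view shows the blade seated at (398,180), the marker shifted back to (394,127), and all bystanders where they started. The gauge is flat and square at 8.0°, against 7.9° for the dock, and the arm is clear.

```bash
python3 -c "
from cell import env
print(env.hand_in())"
```

```text
the job is handed in; nothing more can be done
None
```

The job is handed in: the gauge sits flat and square in the gap (8.0° against the dock's 7.9°), with the contact eased back about 5 mm (4.5–5.5 mm by arm travel, about 4 mm by the roof marker), nothing else moved, and about 22 s used; no verdict came back.

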